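# Put the capped flasks back in their own spill trays

## Task

In the fume hood three capped flasks have been left in each other's spill trays. Put every flask into the tray of the same colour as its cap, standing upright and let go; a tray takes only one flask, so stand one flask on the empty cork mat while you change the others round, and leave the mat empty at the end. Never tip a flask over, and do not knock over the measuring cylinder.

Things in the scene. Friction and masses are not known exactly. Their poses are not given: they have to be found in the camera images.
- flask_blue_mid (a point): loose conical glass flask with a blue cap, upright in a wrong tray, 110 mm tall, about 120 g: flat base 64 mm across, narrowing to a 26 mm neck 68 mm up; blue cap (grip here): upright cylinder 33 mm across (35 at its lower edge), 82 to 110 mm above the base. Point: on the axis, half-way up (55 mm above the base, 41 mm below the cap's middle); z up along the axis.
- flask_yellow_mid (a point): loose conical glass flask with a yellow cap, upright in a wrong tray, 110 mm tall, about 120 g: flat base 64 mm across, narrowing to a 26 mm neck 68 mm up; yellow cap (grip here): upright cylinder 33 mm across (35 at its lower edge), 82 to 110 mm above the base. Point: on the axis, half-way up (55 mm above the base, 41 mm below the cap's middle); z up along the axis.
- flask_red_mid (a point): loose conical glass flask with a red cap, upright in a wrong tray, 110 mm tall, about 120 g: flat base 64 mm across, narrowing to a 26 mm neck 68 mm up; red cap (grip here): upright cylinder 33 mm across (35 at its lower edge), 82 to 110 mm above the base. Point: on the axis, half-way up (55 mm above the base, 41 mm below the cap's middle); z up along the axis.
- tray_blue: fixed round blue spill tray, 96 mm in outer diameter, 88 mm inside, floor 4 mm thick, rim 11 mm high in all; holds one flask. Origin at the centre of its underside, on the bench; z up.
- tray_yellow: fixed round yellow spill tray, 96 mm in outer diameter, 88 mm inside, floor 4 mm thick, rim 11 mm high in all; holds one flask. Origin at the centre of its underside, on the bench; z up.
- tray_red: fixed round red spill tray, 96 mm in outer diameter, 88 mm inside, floor 4 mm thick, rim 11 mm high in all; holds one flask. Origin at the centre of its underside, on the bench; z up.
- cork_mat: fixed round brown cork mat, flat, 100 mm in diameter and 8 mm thick, empty at the start: the free parking place for one flask. Origin at the centre of its underside, on the bench; z up.
- cylinder_mid (a point): loose, slim glass measuring cylinder with a white foot, standing among the trays, to be left standing: 133 mm tall, foot 48 mm in diameter, tube 18 mm in diameter (21 mm at the lip). The point is on its axis, half-way up (66 mm above the bench); z points up along the axis.

How it is judged:
By the outcome, as a careful person would: the job done as asked, in the order asked, and still so for the second after the job is handed in, with the robot touching nothing.
It also fails if it takes over 104 s, if anything falls off the work surface, if the arm or the gripper's body presses on something with over 40 N, if the wrist force passes 120 N, or if a joint passes its speed limit or range.

## Robot

A 7-joint arm with a two-finger parallel gripper is mounted at the origin on the work surface. World frame = base frame: x ahead of the robot, y to its left, z up, the work surface at z = 0. Lengths are in m, angles in rad, forces in N, time in s.
With the tool pointing down it reaches from about 0.425 to 0.925 m from the base axis. Payload 6.8 kg.
Tool frame: the origin (TCP) lies at the very end of the fingers, on their centre line; the grasp point (between the pads) lies 19 mm behind it; z points along the fingers, y is the direction in which the jaws open and shut (so a half turn about z gives the same grasp; the last joint's range is limited). The gripper opens to 85 mm and grips with 20 to 120 N. Pads are 22 mm wide; open, the fingers measure 114 mm over their backs; the gripper's body (76 mm by 85 mm) begins 54 mm behind the grasp point. The pads swing forward as they close: fully open they stand 13 mm farther back than shut.
Start: joints at [1.023, 0.477, 0.022, 1.555, -0.011, 1.109, -0.083], TCP at [0.287, -0.611, 0.231] pointing down, gripper open.
Joint ranges: [-2.96, 2.96], [-0.34, 2.1], [-1.41, 1.46], [0.24, 2.44], [-1.37, 4.51], [0.17, 1.92], [-2.96, 2.96]. Speed limits (rad/s): [2.39, 2.39, 3.14, 3.14, 3.14, 3.14, 3.14].

## Interface

Orientations are given as a unit quaternion [w, x, y, z].
In Python, from station import bot gives the robot as it stands.
- The arm moves only by the tool move_arm, never from a script. Its argument "commands" is text: rows parted by semicolons, each of 7 numbers parted by spaces: the opening, from 0 (shut) to 1 (fully open), then the shift along the tool's x, y, z in cm, then the turn, a rotation vector about the tool's x, y, z in degrees. In form: gripper tx ty tz rx ry rz; .... A call has 1 to 12 rows; each row shifts and turns the commanded pose from where the row before left it, along the tool's axes as they then stand; what a row does not reach is not made up. A row lasts 1/12 s, in which the tool goes at most 41.7 mm and 7.16 degrees, less where a joint would pass 70% of its speed; a pose out of reach is approached as far as the arm can. A call with a gripper value outside its range is refused whole. The fingers move at their own pace and stop on an object; "force" is the grip in N (left out, the last holds). Time passes only in rows, so rows that do not move let the fingers close. It gives the time, the measured TCP pose, the force and the opening at its end, in the units of the state.
- bot.get_obs(): the state, without advancing time (a new reading comes with each control period).
- bot.read_camera(name): name is "scene" or "top" or "wrist"; returns a dict with "img" (480x640x3 uint8, red, green, blue), "K" (3x3 intrinsics, pixels), "rvec" (rotation vector, rad) and "tvec" (3), from world to camera coordinates, as OpenCV has them; the wrist camera has in their place "hand_eye" (4x4, takes a point from camera to tool coordinates, whose origin is the TCP and whose axes are the flange's). Camera axes: x right, y down, z forward; pixel columns grow to the right and rows downward; lengths in m; the calibration is good to about 2 mm. A picture is of the moment at which its call begins: read the wrist's pose just before it. There is no depth.
- bot.hand_in(): hands the job in, once; it reports no verdict.
The state is a dict: "t": time; "q": joint angles; "joint_vel": joint speeds; "joint_torque": joint torques, N m; "eef_pos": TCP position; "tool_rot": TCP orientation; "contact_force": force on the tool from outside, world axes, zero at the start; "torque": the same for the moment, N m; "gripper_width": opening from 0.0 (shut) to 1.0 (fully open).
Only numpy, scipy, OpenCV 4.12 (cv2) and the standard library are available. Lean on these libraries where they do the work, as an engineer would, in place of code of your own. Each camera call takes 0.05 s, during which the arm holds its last target. There are 200 camera calls.

## Working session

There is one attempt and no reset: what is moved stays moved. The work goes in short steps, Python scripts to look and compute and a tool call to move; the robot and the scene stay as the last step left them, time stands still between calls to the robot, and variables do not carry over. Pictures are saved under pics/ and viewed, about 12 in all and at most 16, crops included, and the job is handed in when it is done.

Besides the shell and the picture viewer there is one more tool, called after ">>>" by a JSON object that holds its "api" and its "payload", one argument or row to a line. move_arm: Moves the arm, as the interface text tells. Its arguments: {"type":"object","properties":{"commands":{"type":"string"},"force":{"type":"number"}},"required":["commands"]}

```bash
mkdir -p pics; ls; python3 - <<'E'
from station import bot
import cv2
o=bot.get_obs(); print({k:(v.round(3).tolist() if hasattr(v,'round') and hasattr(v,'tolist') else v) for k,v in o.items()})
for n in ("scene","top"):
    c=bot.read_camera(n); cv2.imwrite(f"pics/{n}0.png",c["img"][:,:,::-1]); print(n,c["K"],c["rvec"],c["tvec"])
E
```

```text
pics
{'t': 0.0, 'q': [1.023, 0.478, 0.022, 1.556, -0.012, 1.109, -0.083], 'joint_vel': [-0.002, -0.0, -0.001, 0.0, -0.0, -0.001, 0.0], 'joint_torque': [0.0, -59.646, 1.608, -28.12, 0.013, 0.009, 0.0], 'eef_pos': [0.287, -0.61, 0.23], 'tool_rot': [-0.001, 0.976, 0.218, -0.0], 'contact_force': [1.03, 0.631, 0.017], 'torque': [0.041, -0.023, -0.006], 'gripper_width': 0.9996029978055756}
scene [[498.29671598   0.         323.12826879]
 [  0.         498.29671598 239.76130547]
 [  0.           0.           1.        ]] [ 0.58474275  2.43336234 -1.43214708] [ 0.46899422 -0.0423252   1.10480823]
top [[608.34512212   0.         326.98307044]
 [  0.         608.34512212 239.30706203]
 [  0.           0.           1.        ]] [ 2.17488342 -2.18388017  0.08916458] [0.04898176 0.55090867 1.13825969]
```

View pics/scene0.png

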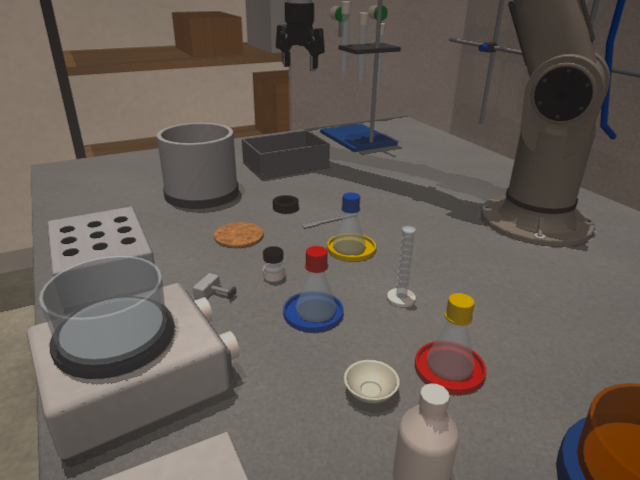

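View pics/top0.png

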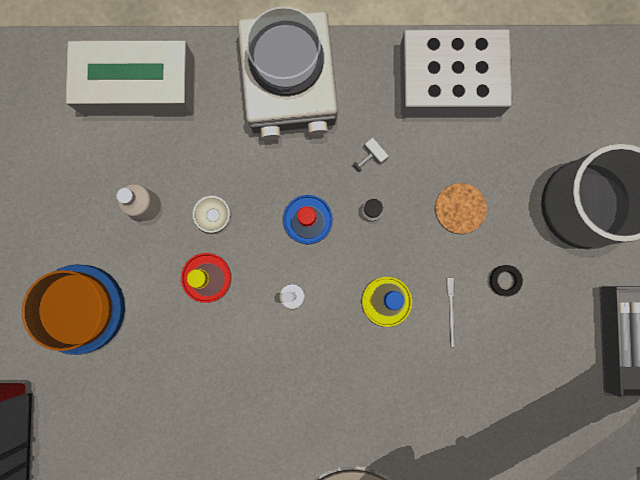

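Red-capped flask (top view 307,216) is in the blue tray, blue-capped (394,300) in the yellow tray and yellow-capped (197,279) in the red tray. The mat is at (461,208) and the cylinder foot at (291,296). Next I measure them in both views.

```bash
cat > h.py <<'E'
import numpy as np, cv2
from station import bot
HS={'red':[((0,150,60),(6,255,255)),((174,150,60),(180,255,255))],'yellow':[((22,150,80),(34,255,255))],'blue':[((105,130,50),(125,255,255))],'mat':[((7,90,80),(19,255,255))]}
def cams():
    return {n:bot.read_camera(n) for n in("scene","top")}
def ray(c,p):
    R=cv2.Rodrigues(c["rvec"])[0]; d=cv2.undistortPoints(np.array([[p]],float),c["K"],None)[0,0]
    return -R.T@c["tvec"].ravel(), R.T@np.array([d[0],d[1],1])
def plane(c,p,z):
    o,d=ray(c,p); return o+d*(z-o[2])/d[2]
def tri(a,pa,b,pb):
    oa,da=ray(a,pa); ob,db=ray(b,pb); s=np.linalg.lstsq(np.c_[da,-db],ob-oa,rcond=None)[0]
    A=oa+da*s[0];B=ob+db*s[1]; return (A+B)/2,np.linalg.norm(A-B)
def proj(c,P): return cv2.projectPoints(np.array([P],float),c["rvec"],c["tvec"],c["K"],None)[0].ravel()
def blobs(c,col):
    hsv=cv2.cvtColor(c["img"],cv2.COLOR_RGB2HSV); m=sum(cv2.inRange(hsv,np.array(a),np.array(b)) for a,b in HS[col])
    out=[]
    for k in cv2.findContours(m,cv2.RETR_EXTERNAL,cv2.CHAIN_APPROX_NONE)[0]:
        if cv2.contourArea(k)>90:
            h=cv2.convexHull(k); M=cv2.moments(h); x,y,w,hh=cv2.boundingRect(h)
            out.append(((M['m10']/M['m00'],M['m01']/M['m00']),M['m00'],(x,y,w,hh)))
    return out
E
python3 - <<'E'
from h import *
C=cams()
for n in C:
    for col in HS:
        for p,a,b in blobs(C[n],col): print(n,col,np.round(p,1),a,b,plane(C[n],p,.1).round(3),plane(C[n],p,.008).round(3))
E
```

```text
scene red [450. 368.] 2768.0 (415, 342, 71, 53) [0.559 0.356 0.1  ] [0.483 0.285 0.008]
scene red [315.8 258.8] 488.5 (305, 246, 22, 27) [0.587 0.082 0.1  ] [ 0.517 -0.054  0.008]
scene yellow [459.4 308.7] 720.0 (445, 293, 29, 32) [0.476 0.276 0.1  ] [0.379 0.186 0.008]
scene yellow [351.1 247.4] 1029.5 (327, 235, 49, 27) [0.521 0.075 0.1  ] [ 0.435 -0.063  0.008]
scene blue [574.4 451.1] 1076.5 (562, 419, 23, 61) [0.528 0.492 0.1  ] [0.444 0.453 0.008]
scene blue [312.5 311.9] 1768.0 (284, 294, 59, 38) [0.65  0.197 0.1  ] [0.595 0.089 0.008]
scene blue [350.2 202.2] 274.5 (342, 193, 18, 20) [ 0.436 -0.073  0.1  ] [ 0.33  -0.246  0.008]
scene blue [350.1 134.7] 717.5 (322, 124, 48, 25) [ 0.22  -0.442  0.1  ] [ 0.063 -0.703  0.008]
scene blue [607.7 116.1] 434.5 (601, 86, 15, 53) [-0.597 -0.282  0.1  ] [-0.948 -0.505  0.008]
scene blue [613.7  34.6] 530.0 (606, 0, 19, 73) [-2.671 -1.725  0.1  ] [-3.515 -2.291  0.008]
scene mat [612.9 450.8] 2928.0 (583, 422, 57, 58) [0.496 0.508 0.1  ] [0.404 0.473 0.008]
scene mat [610.4 396.8] 789.0 (590, 383, 50, 36) [0.437 0.464 0.1  ] [0.332 0.4
[... 681 characters left out ...]
.5 (297, 207, 19, 20) [0.586 0.084 0.1  ] [0.597 0.087 0.008]
top yellow [386.6 301.3] 1920.5 (362, 277, 50, 50) [ 0.434 -0.058  0.1  ] [ 0.433 -0.067  0.008]
top yellow [197.7 278.4] 326.0 (187, 269, 22, 20) [0.476 0.276 0.1  ] [0.478 0.296 0.008]
top blue [393.4 300. ] 276.5 (384, 291, 20, 19) [ 0.437 -0.07   0.1  ] [ 0.435 -0.08   0.008]
top blue [ 87.3 308.1] 4765.5 (57, 265, 68, 89) [0.425 0.47  0.1  ] [0.422 0.506 0.008]
top blue [307.2 219. ] 1846.5 (283, 195, 49, 49) [0.581 0.082 0.1  ] [0.592 0.085 0.008]
top mat [ 64.4 309.9] 5428.5 (22, 270, 87, 81) [0.422 0.511 0.1  ] [0.419 0.55  0.008]
top mat [460.5 208. ] 2018.0 (435, 183, 52, 51) [ 0.6   -0.192  0.1  ] [ 0.612 -0.213  0.008]
```

```bash
python3 - <<'E'
from h import *
C=cams(); B={n:{c:blobs(C[n],c) for c in HS} for n in C}
def near(n,c,p): return min(B[n][c],key=lambda b:np.hypot(b[0][0]-p[0],b[0][1]-p[1]))[0]
for k,c,s,t in [('cap','red',(316,259),(306,216)),('cap','yellow',(459,309),(198,278)),('cap','blue',(350,202),(393,300)),
 ('tray','red',(450,368),(205,277)),('tray','yellow',(351,247),(387,301)),('tray','blue',(312,312),(307,219)),('mat','mat',(238,234),(460,208))]:
    P,e=tri(C['scene'],near('scene',c,s),C['top'],near('top',c,t)); z={'cap':.1,'tray':.011,'mat':.008}[k]
    a=plane(C['top'],near('top',c,t),z); b=plane(C['scene'],near('scene',c,s),z)
    print(k,c,'tri',P.round(4),'err',round(e,4),'top',a[:2].round(4),'scene',b[:2].round(4),'r',np.hypot(*P[:2]).round(3))
P,e=tri(C['scene'],(401,298),C['top'],(292,297)); print('cyl foot',P.round(4),e)
P,e=tri(C['scene'],(407,231),C['top'],(286,296)); print('cyl top',P.round(4),e)
print('bottle',tri(C['scene'],(434,395),C['top'],(125,195))[0].round(3))
o=bot.get_obs(); R=__import__('scipy.spatial.transform',fromlist=['Rotation']).Rotation.from_quat(np.roll(o['tool_rot'],-1)).as_matrix(); print(o['eef_pos'],R.round(4))
print(bot.read_camera('wrist')['hand_eye'].round(3))
E
```

```text
cap red tri [0.5866 0.0832 0.1006] err 0.0012 top [0.5861 0.0835] scene [0.5866 0.082 ] r 0.592
cap yellow tri [0.4762 0.276  0.1003] err 0.0 top [0.4762 0.2761] scene [0.4759 0.2758] r 0.55
cap blue tri [ 0.4371 -0.0703  0.1015] err 0.001 top [ 0.4366 -0.0701] scene [ 0.4358 -0.0734] r 0.443
tray red tri [0.4797 0.2816 0.0044] err 0.0005 top [0.4797 0.2801] scene [0.485  0.2869] r 0.556
tray yellow tri [ 0.4325 -0.0672  0.0049] err 0.0 top [ 0.4327 -0.0666] scene [ 0.4382 -0.0581] r 0.438
tray blue tri [0.5925 0.0848 0.0047] err 0.0005 top [0.5915 0.0847] scene [0.5965 0.0921] r 0.599
mat mat tri [ 0.6129 -0.2134  0.005 ] err 0.0009 top [ 0.6122 -0.2125] scene [ 0.615  -0.2083] r 0.649
cyl foot [0.4419 0.1143 0.003 ] 0.000866958066363325
cyl top [0.4458 0.1167 0.1315] 0.002461401934690333
bottle [0.621 0.399 0.128]
[ 0.28731756 -0.61063156  0.23097135] [[ 9.048e-01  4.257e-01 -2.000e-04]
 [ 4.257e-01 -9.048e-01  5.000e-04]
 [-0.000e+00 -5.000e-04 -1.000e+00]]
[[ 0.    -0.945 -0.327  0.085]
 [ 1.     0.001  0.     0.001]
 [ 0.    -0.327  0.945 -0.142]
 [ 0.     0.     0.     1.   ]]
```

>>> {"api": "move_arm", "payload": {
  "commands": "1 0 0 0 0 0 6.3; 1 0 0 0 0 0 6.3; 1 0 0 0 0 0 6.3; 1 0 0 0 0 0 6.3; 1 1 -3.5 0 0 0 0; 1 1 -3.5 0 0 0 0; 1 1 -3.5 0 0 0 0; 1 1 -3.5 0 0 0 0; 1 1 -3.5 0 0 0 0; 1 1 -3.5 0 0 0 0; 1 1 -3.5 0 0 0 0; 1 1 -3.5 0 0 0 0",
  "force": 40
}}

```text
t: 1.35
eef_pos: [0.3676, -0.3291, 0.2315]
tool_rot: [0.0, 1.0, -0.0, 0.0]
contact_force: [0.8, -0.0, -0.6]
gripper_width: 1.004
```

>>> {"api": "move_arm", "payload": {
  "commands": "1 0.87 -3.24 0 0 0 0; 1 0.87 -3.24 0 0 0 0; 1 0.87 -3.24 0 0 0 0; 1 0.87 -3.24 0 0 0 0; 1 0.87 -3.24 0 0 0 0; 1 0.87 -3.24 0 0 0 0; 1 0.87 -3.24 0 0 0 0; 1 0.87 -3.24 0 0 0 0; 1 0 0 0 0 0 0; 1 0 0 0 0 0 0"
}}

```text
t: 2.18
eef_pos: [0.4375, -0.0698, 0.2316]
tool_rot: [-0.0, 1.0, 0.002, 0.0]
contact_force: [-0.7, -0.2, 0.5]
gripper_width: 1.003
```

```bash
python3 - <<'E'
from h import *
o=bot.get_obs(); print(o['eef_pos'].round(4),o['q'].round(2),o['contact_force'].round(2))
c=bot.read_camera('wrist'); H=c['hand_eye']; cv2.imwrite('pics/w1.png',c['img'][:,:,::-1])
from scipy.spatial.transform import Rotation as Ro
R=Ro.from_quat(np.roll(o['tool_rot'],-1)).as_matrix()
for p,a,b in blobs(c,'blue'):
    d=cv2.undistortPoints(np.array([[p]],float),c['K'],None)[0,0]; d=R@H[:3,:3]@np.array([*d,1]); og=o['eef_pos']+R@H[:3,3]
    print(np.round(p,1),a,b,(og+d*(.1-og[2])/d[2]).round(4),(og+d*(.112-og[2])/d[2]).round(4))
E
```

```text
[ 0.4375 -0.0698  0.2316] [ 0.25  0.1  -0.24  2.07  0.03  0.97 -1.58] [-0.69 -0.17  0.49]
[323.5 234.5] 1328.5 (303, 214, 42, 42) [ 0.4333 -0.0724  0.1   ] [ 0.4372 -0.0723  0.112 ]
[151.9  42.6] 6394.5 (89, 0, 111, 85) [0.5631 0.0392 0.1   ] [0.5613 0.0344 0.112 ]
```

>>> {"api": "move_arm", "payload": {
  "commands": "1 0 0.1 3 0 0 0; 1 0 0 3 0 0 0; 1 0 0 3 0 0 0; 1 0 0 2.5 0 0 0; 1 0 0 2 0 0 0; 1 0 0 1.2 0 0 0; 1 0 0 0.5 0 0 0; 1 0 0 0 0 0 0"
}}

```text
t: 2.9
eef_pos: [0.4361, -0.0738, 0.0784]
tool_rot: [0.0, 1.0, -0.001, -0.001]
contact_force: [-0.6, -0.1, 0.4]
gripper_width: 0.999
```

>>> {"api": "move_arm", "payload": {
  "commands": "0 0 0 0 0 0 0; 0 0 0 0 0 0 0; 0 0 0 0 0 0 0; 0 0 0 0 0 0 0; 0 0 0 0 0 0 0; 0 0 0 0 0 0 0; 0 0 0 0 0 0 0; 0 0 0 0 0 0 0; 0 0 0 0 0 0 0; 0 0 0 0 0 0 0",
  "force": 40
}}

```text
t: 3.73
eef_pos: [0.4378, -0.0725, 0.08]
tool_rot: [0.0, 1.0, 0.0, 0.001]
contact_force: [-0.1, 1.1, 7.2]
gripper_width: 0.38
```

>>> {"api": "move_arm", "payload": {
  "commands": "0 0 0 -0.5 0 0 0; 0 0 0 -1 0 0 0; 0 0 0 -2 0 0 0; 0 0 0 -3 0 0 0; 0 0 0 -2.5 0 0 0; 0 0 0 -1 0 0 0; 0 0 0 0 0 0 0; 0 0 0 0 0 0 0"
}}

```text
t: 4.4
eef_pos: [0.4368, -0.0727, 0.1793]
tool_rot: [0.0, 1.0, -0.0, 0.0]
contact_force: [-0.5, 0.8, -1.1]
gripper_width: 0.376
```

```bash
python3 - <<'E'
from h import *
o=bot.get_obs(); print(o['eef_pos'].round(4),o['gripper_width'],o['contact_force'].round(2))
c=bot.read_camera('scene'); cv2.imwrite('pics/s1.png',c['img'][100:400,150:550,::-1])
E
```

```text
[ 0.4368 -0.0727  0.1793] 0.3759732409950707 [-0.49  0.79 -1.12]
```

View pics/s1.png

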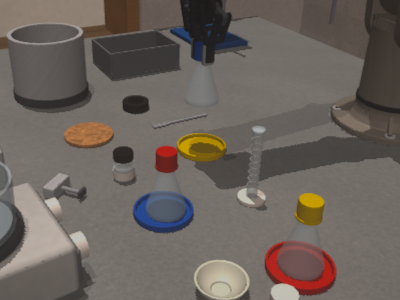

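Flask held upright at crop (200,85), and the yellow tray is empty. I'll carry it to the mat.

>>> {"api": "move_arm", "payload": {
  "commands": "0 1.06 0.84 0 0 0 0; 0 1.77 1.41 0 0 0 0; 0 2.47 1.97 0 0 0 0; 0 2.82 2.25 0 0 0 0; 0 2.82 2.25 0 0 0 0; 0 2.47 1.97 0 0 0 0; 0 2.12 1.69 0 0 0 0; 0 1.41 1.12 0 0 0 0; 0 0.71 0.56 0 0 0 0; 0 0 0 0 0 0 0; 0 0 0 0 0 0 0"
}}

```text
t: 5.37
eef_pos: [0.6126, -0.2128, 0.1777]
tool_rot: [-0.001, 1.0, -0.0, -0.001]
contact_force: [-0.3, 1.0, -2.7]
gripper_width: 0.373
```

>>> {"api": "move_arm", "payload": {
  "commands": "0 0 0 1 0 0 0; 0 0 0 2 0 0 0; 0 0 0 2.5 0 0 0; 0 0 0 2 0 0 0; 0 0 0 1 0 0 0; 0 0 0 0.5 0 0 0; 0 0 0 0 0 0 0; 0 0 0 0 0 0 0"
}}

```text
t: 6.03
eef_pos: [0.6139, -0.213, 0.0901]
tool_rot: [0.0, 1.0, 0.0, 0.001]
contact_force: [0.6, -0.2, -1.3]
gripper_width: 0.374
```

>>> {"api": "move_arm", "payload": {
  "commands": "0 0 0 0.15 0 0 0; 0 0 0 0.15 0 0 0; 0 0 0 0.1 0 0 0; 0 0 0 0 0 0 0; 0 0 0 0 0 0 0"
}}

```text
t: 6.45
eef_pos: [0.6136, -0.2133, 0.0855]
tool_rot: [0.0, 1.0, -0.0, 0.0]
contact_force: [-0.4, 0.1, -0.9]
gripper_width: 0.375
```

>>> {"api": "move_arm", "payload": {
  "commands": "0 0 0 0.1 0 0 0; 0 0 0 0 0 0 0; 0 0 0 0 0 0 0"
}}

```text
t: 6.7
eef_pos: [0.6135, -0.2132, 0.0843]
tool_rot: [-0.0, 1.0, -0.0, 0.0]
contact_force: [0.8, -0.5, -1.6]
gripper_width: 0.37
```

>>> {"api": "move_arm", "payload": {
  "commands": "0 0 0 0.1 0 0 0; 0 0 0 0 0 0 0; 0 0 0 0 0 0 0"
}}

```text
t: 6.95
eef_pos: [0.614, -0.2131, 0.0842]
tool_rot: [0.0, 1.0, 0.0, 0.0]
contact_force: [-1.6, 1.3, 4.6]
gripper_width: 0.377
```

>>> {"api": "move_arm", "payload": {
  "commands": "0 0 0 0.1 0 0 0; 0 0 0 0 0 0 0; 0 0 0 0 0 0 0"
}}

```text
t: 7.2
eef_pos: [0.6143, -0.2131, 0.0842]
tool_rot: [0.0, 1.0, -0.0, 0.001]
contact_force: [-3.2, 2.2, 11.6]
gripper_width: 0.374
```

>>> {"api": "move_arm", "payload": {
  "commands": "0 0 0 -0.15 0 0 0; 0.6 0 0 0 0 0 0; 0.8 0 0 0 0 0 0; 1 0 0 0 0 0 0; 1 0 0 0 0 0 0; 1 0 0 0 0 0 0; 1 0 0 0 0 0 0; 1 0 0 0 0 0 0"
}}

```text
t: 7.87
eef_pos: [0.6135, -0.2132, 0.0837]
tool_rot: [0.0, 1.0, -0.0, -0.0]
contact_force: [-0.3, -0.1, 0.1]
gripper_width: 1.001
```

>>> {"api": "move_arm", "payload": {
  "commands": "1 0 0 -1 0 0 0; 1 0 0 -2 0 0 0; 1 0 0 -3 0 0 0; 1 0 0 -3 0 0 0; 1 0 0 -3 0 0 0; 1 0 0 -2.5 0 0 0; 1 0 0 0 0 0 0"
}}

```text
t: 8.45
eef_pos: [0.6167, -0.214, 0.2362]
tool_rot: [0.001, 1.0, -0.0, 0.005]
contact_force: [0.9, -0.2, 0.3]
gripper_width: 0.998
```

```bash
python3 - <<'E'
from h import *
o=bot.get_obs(); print(o['eef_pos'].round(4),o['t'])
C=cams(); cv2.imwrite('pics/t2.png',C['top']['img'][150:380,60:560,::-1])
for n in C:
    for col in('red','yellow','blue'):
        for p,a,b in blobs(C[n],col):
            if 90<a<900: print(n,col,np.round(p,1),a,b,plane(C[n],p,.1).round(4))
E
```

```text
[ 0.6167 -0.214   0.2362] 8.45
scene red [315.8 258.8] 494.5 (305, 246, 22, 27) [0.5867 0.0819 0.1   ]
scene yellow [459.4 308.7] 720.5 (445, 293, 29, 32) [0.4758 0.2757 0.1   ]
scene blue [235.3 189.9] 248.0 (228, 181, 16, 19) [ 0.61   -0.2203  0.1   ]
scene blue [349.3 134.1] 660.0 (322, 124, 48, 25) [ 0.2193 -0.4479  0.1   ]
scene blue [613.9  29.7] 434.0 (606, 0, 19, 61) [-2.976  -1.9386  0.1   ]
top red [ 10.7 390.3] 337.0 (0, 383, 25, 19) [0.2825 0.5998 0.1   ]
top red [306.3 216.2] 276.5 (297, 207, 19, 20) [0.5862 0.0835 0.1   ]
top yellow [197.7 278.4] 325.0 (187, 269, 22, 20) [0.4762 0.2761 0.1   ]
top blue [470.9 200.9] 296.5 (461, 191, 21, 21) [ 0.6126 -0.2112  0.1   ]
```

View pics/t2.png

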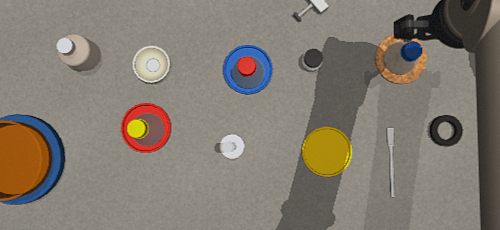

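The blue flask stands on the mat (crop 410,55). The yellow tray is empty. Next is the yellow flask.

>>> {"api": "move_arm", "payload": {
  "commands": "1 -0.5 -1.8 0 0 0 0; 1 -1 -3.5 0 0 0 0; 1 -1 -3.5 0 0 0 0; 1 -1 -3.5 0 0 0 0; 1 -1 -3.5 0 0 0 0; 1 -1 -3.5 0 0 0 0; 1 -1 -3.5 0 0 0 0; 1 -1 -3.5 0 0 0 0; 1 -1 -3.5 0 0 0 0; 1 -1 -3.5 0 0 0 0; 1 -1 -3.5 0 0 0 0; 1 -1 -3.5 0 0 0 0"
}}

```text
t: 9.55
eef_pos: [0.4969, 0.1909, 0.2278]
tool_rot: [0.0, 1.0, -0.0, -0.001]
contact_force: [0.1, 0.5, 0.2]
gripper_width: 0.998
```

>>> {"api": "move_arm", "payload": {
  "commands": "1 -0.9 -3.5 0 0 0 0; 1 -0.9 -3.5 0 0 0 0; 1 -0.5 -1.5 0 0 0 0; 1 0 0 0 0 0 0; 1 0 0 0 0 0 0"
}}

```text
t: 9.97
eef_pos: [0.4744, 0.2751, 0.2277]
tool_rot: [0.001, 1.0, 0.001, -0.001]
contact_force: [-0.3, -0.3, -0.5]
gripper_width: 0.998
```

>>> {"api": "move_arm", "payload": {
  "commands": "1 0.15 -0.05 3 0 0 0; 1 0 0 3 0 0 0; 1 0 0 3 0 0 0; 1 0 0 2.5 0 0 0; 1 0 0 2 0 0 0; 1 0 0 1 0 0 0; 1 0 0 0.4 0 0 0; 1 0 0 0 0 0 0"
}}

```text
t: 10.63
eef_pos: [0.4771, 0.274, 0.0792]
tool_rot: [0.001, 1.0, -0.001, -0.001]
contact_force: [0.5, 0.2, -0.8]
gripper_width: 1.0
```

>>> {"api": "move_arm", "payload": {
  "commands": "0 0 0 0 0 0 0; 0 0 0 0 0 0 0; 0 0 0 0 0 0 0; 0 0 0 0 0 0 0; 0 0 0 0 0 0 0; 0 0 0 0 0 0 0; 0 0 0 0 0 0 0; 0 0 0 0 0 0 0; 0 0 0 0 0 0 0; 0 0 0 0 0 0 0"
}}

```text
t: 11.47
eef_pos: [0.4776, 0.2759, 0.0807]
tool_rot: [-0.0, 1.0, 0.0, 0.001]
contact_force: [-0.4, -0.4, 6.3]
gripper_width: 0.376
```

>>> {"api": "move_arm", "payload": {
  "commands": "0 0 0 -0.5 0 0 0; 0 0 0 -1 0 0 0; 0 0 0 -2 0 0 0; 0 0 0 -3 0 0 0; 0 0 0 -3 0 0 0; 0 0 0 -3 0 0 0; 0 0 0 -3 0 0 0; 0 0 0 -2 0 0 0; 0 0 0 -1 0 0 0; 0 0 0 0 0 0 0; 0 0 0 0 0 0 0"
}}

```text
t: 12.38
eef_pos: [0.4767, 0.275, 0.2643]
tool_rot: [0.0, 1.0, -0.0, -0.0]
contact_force: [-0.5, -0.2, -1.5]
gripper_width: 0.376
```

```bash
python3 - <<'E'
from h import *
o=bot.get_obs(); print(o['eef_pos'].round(4),o['gripper_width'],o['contact_force'].round(2),o['q'].round(2))
c=bot.read_camera('scene'); cv2.imwrite('pics/s3.png',c['img'][100:400,150:550,::-1])
E
```

```text
[0.4767 0.275  0.2643] 0.37627342735370084 [-0.46 -0.19 -1.52] [-0.3   0.27 -0.4   1.8   0.12  1.1  -2.32]
```

View pics/s3.png

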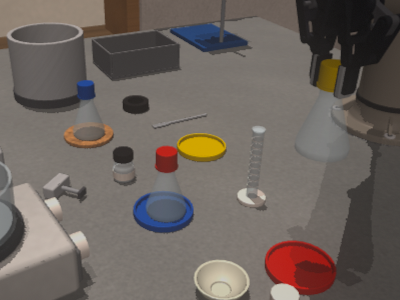

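The yellow flask is held upright (crop 323,115) and its red tray is empty. Its base is about 4.5 cm above the cylinder top, so I move it over to the yellow tray.

>>> {"api": "move_arm", "payload": {
  "commands": "0 -0.13 1 0 0 0 0; 0 -0.26 2 0 0 0 0; 0 -0.39 3 0 0 0 0; 0 -0.45 3.5 0 0 0 0; 0 -0.45 3.5 0 0 0 0; 0 -0.45 3.5 0 0 0 0; 0 -0.45 3.5 0 0 0 0; 0 -0.45 3.5 0 0 0 0; 0 -0.45 3.5 0 0 0 0; 0 -0.39 3 0 0 0 0; 0 -0.32 2.5 0 0 0 0; 0 -0.21 1.7 0 0 0 0"
}}

```text
t: 13.43
eef_pos: [0.4308, -0.0701, 0.2634]
tool_rot: [0.0, 1.0, -0.002, -0.002]
contact_force: [-0.5, 0.2, -1.4]
gripper_width: 0.378
```

>>> {"api": "move_arm", "payload": {
  "commands": "0 0 0 0 0 0 0; 0 0 0 0 0 0 0; 0 0 0 0 0 0 0"
}}

```text
t: 13.68
eef_pos: [0.4324, -0.0662, 0.264]
tool_rot: [-0.0, 1.0, 0.0, -0.001]
contact_force: [-0.4, 0.6, -1.2]
gripper_width: 0.373
```

>>> {"api": "move_arm", "payload": {
  "commands": "0 0 0 1 0 0 0; 0 0 0 2 0 0 0; 0 0 0 3 0 0 0; 0 0 0 3 0 0 0; 0 0 0 3 0 0 0; 0 0 0 2.5 0 0 0; 0 0 0 2 0 0 0; 0 0 0 1 0 0 0; 0 0 0 0.4 0 0 0; 0 0 0 0 0 0 0; 0 0 0 0 0 0 0"
}}

```text
t: 14.6
eef_pos: [0.4337, -0.0664, 0.0864]
tool_rot: [-0.0, 1.0, 0.0, 0.001]
contact_force: [-0.8, -0.4, -1.3]
gripper_width: 0.375
```

>>> {"api": "move_arm", "payload": {
  "commands": "0 0 0 0.15 0 0 0; 0 0 0 0.15 0 0 0; 0 0 0 0.1 0 0 0; 0 0 0 0 0 0 0; 0 0 0 0 0 0 0"
}}

```text
t: 15.02
eef_pos: [0.4332, -0.0667, 0.082]
tool_rot: [0.0, 1.0, -0.0, 0.0]
contact_force: [-0.0, 0.2, -1.5]
gripper_width: 0.37
```

>>> {"api": "move_arm", "payload": {
  "commands": "0 0 0 0.1 0 0 0; 0 0 0 0.1 0 0 0; 0 0 0 0.05 0 0 0; 0 0 0 0 0 0 0; 0 0 0 0 0 0 0"
}}

```text
t: 15.43
eef_pos: [0.4337, -0.0665, 0.0806]
tool_rot: [0.0, 1.0, 0.0, 0.001]
contact_force: [-3.8, 0.5, 16.2]
gripper_width: 0.376
```

Contact at the expected height. Release, then lift to 0.236.

>>> {"api": "move_arm", "payload": {
  "commands": "0 0 0 -0.15 0 0 0; 0.6 0 0 0 0 0 0; 0.8 0 0 0 0 0 0; 1 0 0 0 0 0 0; 1 0 0 0 0 0 0; 1 0 0 0 0 0 0; 1 0 0 0 0 0 0; 1 0 0 0 0 0 0"
}}

```text
t: 16.1
eef_pos: [0.433, -0.0667, 0.0807]
tool_rot: [-0.0, 1.0, -0.0, -0.0]
contact_force: [0.8, 0.2, -0.1]
gripper_width: 1.001
```

>>> {"api": "move_arm", "payload": {
  "commands": "1 0 0 -1 0 0 0; 1 0 0 -2 0 0 0; 1 0 0 -3 0 0 0; 1 0 0 -3 0 0 0; 1 0 0 -3 0 0 0; 1 0 0 -2.5 0 0 0; 1 0 0 -1 0 0 0; 1 0 0 0 0 0 0; 1 0 0 0 0 0 0"
}}

```text
t: 16.85
eef_pos: [0.4328, -0.0667, 0.2358]
tool_rot: [0.0, 1.0, -0.0, 0.0]
contact_force: [0.1, -0.4, -0.2]
gripper_width: 1.0
```

```bash
python3 - <<'E'
from h import *
o=bot.get_obs(); print(o['eef_pos'].round(4),o['t'])
C=cams(); cv2.imwrite('pics/s4.png',C['scene']['img'][100:400,150:550,::-1])
for n in C:
    for col in('red','yellow','blue'):
        for p,a,b in blobs(C[n],col):
            if 90<a<900: print(n,col,np.round(p,1),a,b,plane(C[n],p,.1).round(4))
E
```

```text
[ 0.4328 -0.0667  0.2358] 16.85
scene red [315.8 258.8] 488.5 (305, 246, 22, 27) [0.5866 0.082  0.1   ]
scene yellow [353.8 203.5] 289.0 (345, 194, 18, 20) [ 0.4327 -0.0653  0.1   ]
scene blue [235.  189.4] 263.0 (227, 180, 17, 20) [ 0.6099 -0.2226  0.1   ]
scene blue [349.2 134.4] 672.5 (322, 124, 47, 25) [ 0.2212 -0.4451  0.1   ]
scene blue [614.1  28.1] 400.0 (606, 0, 19, 58) [-3.0914 -2.0182  0.1   ]
top red [ 10.7 390.4] 337.5 (0, 383, 25, 19) [0.2825 0.5998 0.1   ]
top red [306.3 216.3] 278.5 (297, 207, 19, 20) [0.5861 0.0836 0.1   ]
top yellow [378.9 320. ] 155.0 (368, 314, 22, 13) [ 0.4017 -0.0441  0.1   ]
top yellow [376.1 285.9] 279.0 (363, 277, 28, 21) [ 0.4617 -0.0398  0.1   ]
top blue [471.  200.9] 302.5 (461, 191, 21, 21) [ 0.6126 -0.2113  0.1   ]
```

View pics/s4.png

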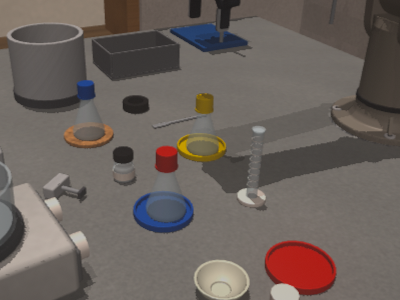

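The yellow flask is upright in the yellow tray (crop 203,125). Now red, at (0.5865, 0.083).

>>> {"api": "move_arm", "payload": {
  "commands": "1 1.2 -1.2 0 0 0 0; 1 2.5 -2.4 0 0 0 0; 1 2.7 -2.6 0 0 0 0; 1 2.7 -2.6 0 0 0 0; 1 2.7 -2.6 0 0 0 0; 1 2.4 -2.4 0 0 0 0; 1 1.2 -1.2 0 0 0 0; 1 0 0 0 0 0 0; 1 0 0 0 0 0 0; 1 0 0 0 0 0 0"
}}

```text
t: 17.78
eef_pos: [0.5858, 0.0822, 0.2342]
tool_rot: [0.001, 1.0, -0.0, -0.002]
contact_force: [0.3, -0.1, -0.5]
gripper_width: 1.001
```

>>> {"api": "move_arm", "payload": {
  "commands": "1 0 0 3 0 0 0; 1 0 0 3 0 0 0; 1 0 0 3 0 0 0; 1 0 0 3 0 0 0; 1 0 0 2 0 0 0; 1 0 0 1.2 0 0 0; 1 0 0 0.5 0 0 0; 1 0 0 0 0 0 0; 1 0 0 0 0 0 0"
}}

```text
t: 18.53
eef_pos: [0.5876, 0.083, 0.0799]
tool_rot: [-0.0, 1.0, -0.0, 0.001]
contact_force: [-0.4, 0.4, 1.1]
gripper_width: 0.995
```

>>> {"api": "move_arm", "payload": {
  "commands": "0 0 0 0 0 0 0; 0 0 0 0 0 0 0; 0 0 0 0 0 0 0; 0 0 0 0 0 0 0; 0 0 0 0 0 0 0; 0 0 0 0 0 0 0; 0 0 0 0 0 0 0; 0 0 0 0 0 0 0; 0 0 0 0 0 0 0; 0 0 0 0 0 0 0"
}}

```text
t: 19.37
eef_pos: [0.5875, 0.0832, 0.0795]
tool_rot: [0.0, 1.0, -0.0, 0.001]
contact_force: [-0.5, -0.7, 6.5]
gripper_width: 0.376
```

>>> {"api": "move_arm", "payload": {
  "commands": "0 0 0 -0.5 0 0 0; 0 0 0 -1 0 0 0; 0 0 0 -2 0 0 0; 0 0 0 -3 0 0 0; 0 0 0 -3 0 0 0; 0 0 0 -2 0 0 0; 0 0 0 -1 0 0 0; 0 0 0 0 0 0 0; 0 0 0 0 0 0 0"
}}

```text
t: 20.12
eef_pos: [0.5867, 0.0832, 0.2035]
tool_rot: [0.0, 1.0, -0.0, -0.0]
contact_force: [-0.6, -0.1, -1.6]
gripper_width: 0.375
```

>>> {"api": "move_arm", "payload": {
  "commands": "0 -0.54 -1 0 0 0 0; 0 -1.19 -2.2 0 0 0 0; 0 -1.63 -3 0 0 0 0; 0 -1.73 -3.2 0 0 0 0; 0 -1.73 -3.2 0 0 0 0; 0 -1.63 -3 0 0 0 0; 0 -1.41 -2.6 0 0 0 0; 0 -0.84 -1.55 0 0 0 0; 0 0 0 0 0 0 0; 0 0 0 0 0 0 0; 0 0 0 0 0 0 0"
}}

```text
t: 21.03
eef_pos: [0.4796, 0.2799, 0.2026]
tool_rot: [0.001, 1.0, -0.0, -0.001]
contact_force: [-0.1, -0.2, -1.4]
gripper_width: 0.37
```

>>> {"api": "move_arm", "payload": {
  "commands": "0 0 0 1 0 0 0; 0 0 0 2 0 0 0; 0 0 0 3 0 0 0; 0 0 0 2.5 0 0 0; 0 0 0 2 0 0 0; 0 0 0 1 0 0 0; 0 0 0 0.4 0 0 0; 0 0 0 0 0 0 0; 0 0 0 0 0 0 0"
}}

```text
t: 21.78
eef_pos: [0.4808, 0.2809, 0.0855]
tool_rot: [-0.0, 1.0, -0.0, 0.0]
contact_force: [0.1, -0.6, -0.5]
gripper_width: 0.371
```

>>> {"api": "move_arm", "payload": {
  "commands": "0 0 0 0.15 0 0 0; 0 0 0 0.15 0 0 0; 0 0 0 0.15 0 0 0; 0 0 0 0.1 0 0 0; 0 0 0 0 0 0 0; 0 0 0 0 0 0 0"
}}

```text
t: 22.28
eef_pos: [0.4802, 0.2809, 0.0795]
tool_rot: [-0.0, 1.0, -0.0, 0.0]
contact_force: [-0.6, 0.7, 0.7]
gripper_width: 0.374
```

>>> {"api": "move_arm", "payload": {
  "commands": "0 0 0 0.1 0 0 0; 0 0 0 0.05 0 0 0; 0 0 0 0 0 0 0; 0 0 0 0 0 0 0"
}}

```text
t: 22.62
eef_pos: [0.4806, 0.281, 0.0794]
tool_rot: [-0.0, 1.0, -0.0, 0.001]
contact_force: [-3.4, -3.2, 12.8]
gripper_width: 0.373
```

>>> {"api": "move_arm", "payload": {
  "commands": "0 0 0 -0.15 0 0 0; 0.6 0 0 0 0 0 0; 0.8 0 0 0 0 0 0; 1 0 0 0 0 0 0; 1 0 0 0 0 0 0; 1 0 0 0 0 0 0; 1 0 0 0 0 0 0; 1 0 0 0 0 0 0"
}}

```text
t: 23.28
eef_pos: [0.48, 0.2808, 0.0792]
tool_rot: [0.0, 1.0, -0.0, -0.0]
contact_force: [-0.1, 0.8, 1.1]
gripper_width: 0.997
```

>>> {"api": "move_arm", "payload": {
  "commands": "1 0 0 -1 0 0 0; 1 0 0 -2 0 0 0; 1 0 0 -3 0 0 0; 1 0 0 -3 0 0 0; 1 0 0 -3 0 0 0; 1 0 0 -2.5 0 0 0; 1 0 0 -1 0 0 0; 1 0 0 0 0 0 0; 1 0 0 0 0 0 0"
}}

```text
t: 24.03
eef_pos: [0.4799, 0.2806, 0.2342]
tool_rot: [0.0, 1.0, -0.0, 0.0]
contact_force: [-0.1, -0.3, -0.5]
gripper_width: 0.999
```

>>> {"api": "move_arm", "payload": {
  "commands": "1 0.4 1.5 0 0 0 0; 1 0.95 3.5 0 0 0 0; 1 0.95 3.5 0 0 0 0; 1 0.95 3.5 0 0 0 0; 1 0.95 3.5 0 0 0 0; 1 0.95 3.5 0 0 0 0; 1 0.95 3.5 0 0 0 0; 1 0.95 3.5 0 0 0 0; 1 0.95 3.5 0 0 0 0; 1 0.95 3.5 0 0 0 0; 1 0.95 3.5 0 0 0 0; 1 0.95 3.5 0 0 0 0"
}}

```text
t: 25.03
eef_pos: [0.5874, -0.1209, 0.2318]
tool_rot: [-0.0, 1.0, 0.0, -0.002]
contact_force: [-0.0, -0.2, 0.1]
gripper_width: 0.999
```

>>> {"api": "move_arm", "payload": {
  "commands": "1 1 3.5 0 0 0 0; 1 0.9 3.5 0 0 0 0; 1 0.5 2.1 0 0 0 0; 1 0 0 0 0 0 0; 1 0 0 0 0 0 0; 1 0 0 0 0 0 0"
}}

```text
t: 25.53
eef_pos: [0.6117, -0.2087, 0.2324]
tool_rot: [-0.001, 1.0, 0.0, -0.002]
contact_force: [-0.9, 0.2, -0.1]
gripper_width: 1.001
```

```bash
python3 - <<'E'
from h import *
o=bot.get_obs(); print(o['eef_pos'].round(4),o['t'])
C=cams(); cv2.imwrite('pics/s5.png',C['scene']['img'][100:400,150:550,::-1])
for n in C:
    for col in('red','yellow','blue'):
        for p,a,b in blobs(C[n],col):
            if 90<a<900: print(n,col,np.round(p,1),a,b,plane(C[n],p,.1).round(4))
E
```

```text
[ 0.6117 -0.2087  0.2324] 25.5333
scene red [459.5 311.2] 731.0 (445, 295, 29, 33) [0.4794 0.2799 0.1   ]
scene yellow [354.1 203.4] 286.0 (346, 194, 17, 20) [ 0.4319 -0.0656  0.1   ]
scene blue [234.5 189.8] 253.5 (227, 181, 16, 19) [ 0.6112 -0.2212  0.1   ]
scene blue [349.3 134.2] 667.0 (322, 124, 48, 25) [ 0.2196 -0.4472  0.1   ]
scene blue [613.9  29.4] 425.0 (606, 0, 19, 60) [-2.9984 -1.9544  0.1   ]
top red [ 10.7 390.3] 337.0 (0, 383, 25, 19) [0.2825 0.5998 0.1   ]
top blue [470.9 200.7] 304.0 (461, 191, 21, 21) [ 0.613  -0.2112  0.1   ]
```

View pics/s5.png

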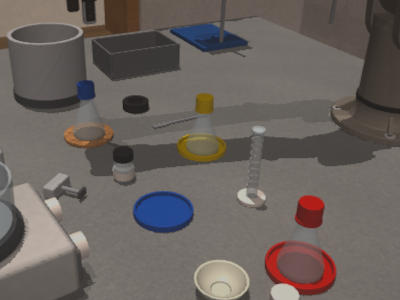

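Red flask is upright in the red tray (crop 308,240) and the blue tray is empty (163,211). I now pick up blue from the mat.

>>> {"api": "move_arm", "payload": {
  "commands": "1 0.15 0.4 3 0 0 0; 1 0 0 3 0 0 0; 1 0 0 3 0 0 0; 1 0 0 2.7 0 0 0; 1 0 0 1.8 0 0 0; 1 0 0 1 0 0 0; 1 0 0 0.5 0 0 0; 1 0 0 0 0 0 0; 1 0 0 0 0 0 0"
}}

```text
t: 26.38
eef_pos: [0.6148, -0.2139, 0.0854]
tool_rot: [0.0, 1.0, 0.0, 0.001]
contact_force: [-0.1, -0.1, 0.6]
gripper_width: 1.0
```

>>> {"api": "move_arm", "payload": {
  "commands": "0 0 0 0 0 0 0; 0 0 0 0 0 0 0; 0 0 0 0 0 0 0; 0 0 0 0 0 0 0; 0 0 0 0 0 0 0; 0 0 0 0 0 0 0; 0 0 0 0 0 0 0; 0 0 0 0 0 0 0; 0 0 0 0 0 0 0; 0 0 0 0 0 0 0"
}}

```text
t: 27.22
eef_pos: [0.6145, -0.214, 0.0849]
tool_rot: [-0.0, 1.0, 0.0, 0.0]
contact_force: [0.0, 1.1, 5.3]
gripper_width: 0.377
```

>>> {"api": "move_arm", "payload": {
  "commands": "0 0 0 -0.5 0 0 0; 0 0 0 -1 0 0 0; 0 0 0 -2 0 0 0; 0 0 0 -3 0 0 0; 0 0 0 -3 0 0 0; 0 0 0 -2 0 0 0; 0 0 0 -1 0 0 0; 0 0 0 0 0 0 0; 0 0 0 0 0 0 0"
}}

```text
t: 27.97
eef_pos: [0.6136, -0.2143, 0.2089]
tool_rot: [0.0, 1.0, -0.0, -0.0]
contact_force: [-0.8, -0.0, -1.7]
gripper_width: 0.377
```

>>> {"api": "move_arm", "payload": {
  "commands": "0 -0.2 -1 0 0 0 0; 0 -0.2 -2 0 0 0 0; 0 -0.2 -3 0 0 0 0; 0 -0.2 -3.3 0 0 0 0; 0 -0.2 -3.3 0 0 0 0; 0 -0.2 -3.3 0 0 0 0; 0 -0.2 -3.3 0 0 0 0; 0 -0.2 -3.3 0 0 0 0; 0 -0.2 -3 0 0 0 0; 0 -0.2 -2.4 0 0 0 0; 0 -0.2 -2 0 0 0 0"
}}

```text
t: 28.88
eef_pos: [0.59, 0.0883, 0.2073]
tool_rot: [-0.0, 1.0, 0.002, -0.002]
contact_force: [-0.8, 0.2, -0.9]
gripper_width: 0.376
```

>>> {"api": "move_arm", "payload": {
  "commands": "0 0 0 0 0 0 0; 0 0 0 0 0 0 0; 0 0 0 0 0 0 0"
}}

```text
t: 29.13
eef_pos: [0.5911, 0.0842, 0.2079]
tool_rot: [0.001, 1.0, -0.0, -0.001]
contact_force: [0.2, -0.1, -0.7]
gripper_width: 0.377
```

>>> {"api": "move_arm", "payload": {
  "commands": "0 0 0 1 0 0 0; 0 0 0 2 0 0 0; 0 0 0 3 0 0 0; 0 0 0 2.5 0 0 0; 0 0 0 2 0 0 0; 0 0 0 1.2 0 0 0; 0 0 0 0.4 0 0 0; 0 0 0 0 0 0 0; 0 0 0 0 0 0 0"
}}

```text
t: 29.88
eef_pos: [0.5927, 0.0845, 0.089]
tool_rot: [-0.0, 1.0, -0.0, 0.001]
contact_force: [-0.1, 0.1, -0.9]
gripper_width: 0.379
```

>>> {"api": "move_arm", "payload": {
  "commands": "0 0 0 0.15 0 0 0; 0 0 0 0.15 0 0 0; 0 0 0 0.1 0 0 0; 0 0 0 0.1 0 0 0; 0 0 0 0 0 0 0; 0 0 0 0 0 0 0"
}}

```text
t: 30.38
eef_pos: [0.592, 0.0848, 0.0834]
tool_rot: [0.0, 1.0, 0.0, 0.0]
contact_force: [0.1, 0.3, -1.8]
gripper_width: 0.373
```

>>> {"api": "move_arm", "payload": {
  "commands": "0 0 0 0.1 0 0 0; 0 0 0 0.1 0 0 0; 0 0 0 0.1 0 0 0; 0 0 0 0 0 0 0; 0 0 0 0 0 0 0"
}}

```text
t: 30.8
eef_pos: [0.5925, 0.085, 0.0808]
tool_rot: [-0.0, 1.0, 0.0, 0.0]
contact_force: [-1.3, 0.3, 4.6]
gripper_width: 0.376
```

Contact. Release, lift and back off clear of the view.

>>> {"api": "move_arm", "payload": {
  "commands": "0 0 0 -0.05 0 0 0; 0.6 0 0 0 0 0 0; 0.8 0 0 0 0 0 0; 1 0 0 0 0 0 0; 1 0 0 0 0 0 0; 1 0 0 0 0 0 0; 1 0 0 0 0 0 0; 1 0 0 0 0 0 0"
}}

```text
t: 31.47
eef_pos: [0.592, 0.0848, 0.0808]
tool_rot: [0.0, 1.0, -0.0, -0.0]
contact_force: [-0.0, -0.6, 0.1]
gripper_width: 1.002
```

>>> {"api": "move_arm", "payload": {
  "commands": "1 0 0 -1 0 0 0; 1 0 0 -2 0 0 0; 1 0 0 -3 0 0 0; 1 0 0 -3 0 0 0; 1 0 0 -3 0 0 0; 1 0 0 -3 0 0 0; 1 0 0 -1 0 0 0; 1 0 0 0 0 0 0; 1 0 0 0 0 0 0"
}}

```text
t: 32.22
eef_pos: [0.592, 0.0848, 0.2412]
tool_rot: [-0.0, 1.0, -0.0, 0.0]
contact_force: [0.3, -0.0, 0.2]
gripper_width: 1.0
```

>>> {"api": "move_arm", "payload": {
  "commands": "1 0 1.5 0 0 0 0; 1 0 3 0 0 0 0; 1 0 3.5 0 0 0 0; 1 0 3.5 0 0 0 0; 1 0 3.5 0 0 0 0; 1 0 3.5 0 0 0 0; 1 0 3.5 0 0 0 0; 1 0 3.5 0 0 0 0; 1 0 2 0 0 0 0; 1 0 1 0 0 0 0; 1 0 0 0 0 0 0; 1 0 0 0 0 0 0"
}}

```text
t: 33.22
eef_pos: [0.5916, -0.1988, 0.2395]
tool_rot: [-0.001, 1.0, 0.0, -0.001]
contact_force: [-0.2, 0.8, -1.2]
gripper_width: 1.004
```

```bash
python3 - <<'E'
from h import *
o=bot.get_obs(); print(o['eef_pos'].round(4),o['t'])
C=cams(); cv2.imwrite('pics/s6.png',C['scene']['img'][100:400,150:550,::-1]); cv2.imwrite('pics/t6.png',C['top']['img'][150:380,60:560,::-1])
for n in C:
    for col in('red','yellow','blue'):
        for p,a,b in blobs(C[n],col):
            if 90<a<900: print(n,col,np.round(p,1),a,b,plane(C[n],p,.1).round(4))
E
```

```text
[ 0.5916 -0.1988  0.2395] 33.2167
scene red [459.5 311.2] 731.0 (445, 295, 29, 33) [0.4794 0.2799 0.1   ]
scene yellow [354.  203.4] 285.5 (346, 194, 17, 20) [ 0.4319 -0.0656  0.1   ]
scene blue [314.9 260.4] 484.0 (304, 248, 23, 26) [0.59   0.0855 0.1   ]
scene blue [349.3 134.2] 666.5 (322, 124, 48, 25) [ 0.2196 -0.4471  0.1   ]
scene blue [613.9  29. ] 415.5 (606, 0, 19, 59) [-3.0234 -1.9719  0.1   ]
top red [ 10.7 390.3] 337.0 (0, 383, 25, 19) [0.2825 0.5998 0.1   ]
```

View pics/s6.png

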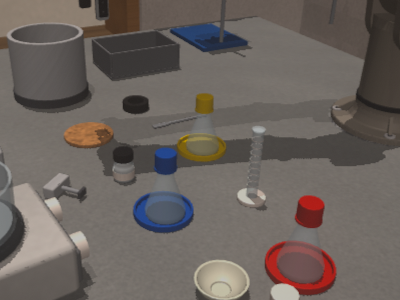

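View pics/t6.png

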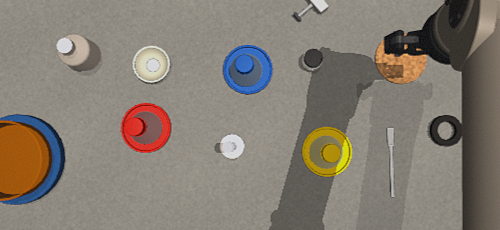

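All three flasks are upright in trays of their own colour: in the scene crop blue is at (164,190), yellow at (203,125) and red at (308,240). The mat is empty (88,135), the cylinder stands at (253,165), and the gripper is clear.

```bash
python3 -c "
from station import bot
print(bot.hand_in())"
```

```text
the job is handed in; nothing more can be done
None
```

The job is done and handed in at about 33 s of the 104 s allowed. I parked the blue flask on the cork mat, moved yellow to the yellow tray and red to the red tray, then put blue in the blue tray. Each flask was lowered until light contact (at most about 16 N) and then released.

**Last checks:** the final scene and top pictures show all three flasks upright in their own trays. The mat is empty, the cylinder is standing where it was, and the open gripper is clear of everything.
- **Scene camera:** the caps lie within about 3 mm of the tray centres.
- **Top camera:** the colour masks gave no separate cap positions at the end, because each cap merges with its same-coloured tray. That view was checked by eye only.

No check failed or disagreed.

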